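# Set a shelf board to the cut line of the saw jig

## Task

Set the little wooden shelf board in the cutting jig: slide it away from the robot and press it lightly but definitely home against the steel fence, then slide it along the fence to the left until its left end meets the scribed line, without running past it. Keep it flat on the jig's bed, treat the fence gently (about a kilo of push at most), finish with the board flush to the fence and its end on the line, let go, and leave the things standing around alone.

Things in the scene. Friction and masses are not known exactly. Their poses are not given: they have to be found in the camera images.
- jig: fixed cutting jig: flat aluminium bed 260 (x) x 380 (y) x 15 mm high, a steel fence near its far edge. Origin: centre of the bed's underside, on the table. x points squarely to the fence (roughly away from the robot), y along the fence (roughly to the robot's left). No stop along y. Its place and yaw vary.
- fence: the fence: adjustable steel bar 25 x 380 mm, 25 mm high above the bed (top at z = 40 mm), parallel to the jig's y. This frame is the jig's, NOT the bar's: the bar is screwed tight in slots, its inner face anywhere from x = +87 to +103 mm, differing each time and not reported. Find it by feel; the push rises steeply there, 5 to 15 N per mm.
- line (a point): point of the scribed line on top of the bed, at x = +95, y = +100, z = +15 mm in the jig's frame (near the fence), axes as the jig's. The line is a thin black scribe 1.8 mm wide, square to the fence, right across the bed and up over the fence bar; this point is on its middle.
- board: plain wooden board 110 (x) x 160 (y) x 18 mm thick, 0.15 to 0.35 kg, loose, flat on the bed, short of the fence and right of the line. Two dark pilot holes on top. Origin: centre of its underside. x points to the long edge that goes to the fence, y to the end that goes to the line. Sliding it takes about 1 to 4 N.
- nose (a point): bottom corner of the board, fence side, at the end that goes to the line: x = +55, y = +80, z = 0 mm in the board's frame. To finish, its y in the frame of 'line' is zero.
- tail (a point): bottom corner of the board, fence side, at the other end: x = +55, y = -80, z = 0 mm in the board's frame.
- screwdriver: screwdriver lying on the table to the left of the jig, a bystander; origin under its middle.
- jar: glass jar of 60 mm diameter, 75 mm high, standing on the table to the right of the jig, a bystander; origin at the centre of its underside.
- detergent: white detergent bottle of 72 mm diameter, 190 mm high, standing on the table to the left of the jig, a bystander; origin at the centre of its underside.
There are look-alikes about, which are no part of the job. There is more than one size of the board; the job needs the middle-sized.

How it is judged (in metres and radians):
On the way, in this order (a step that is already met when the one before it is completed fails the run):
1. the board is pressed home square against the fence, still short of the line, with more than 2.5 N for 0.2 s (contact force between board and fence above 2.5 N and angle between the y axis of board and the y axis of jig, either way round below 0.0125 rad and y of nose in the frame of line below -0.01 m), for 0.2 s.
2. the board's left end has been slid along to the line, within 2.5 mm (y of nose in the frame of line between -0.0025 and 0.0025 m), for 0.2 s.
At the end, for the whole second after the job is handed in: the board lies still and flat on the bed, released, its left end within 2.5 mm of the middle of the scribed line, its long edge within 2 mm of the fence bar and parallel to it within 0.0125 rad (all of step 2 and x of bar_c0 in the frame of board below 0.0695 m and angle between the y axis of board and the y axis of jig, either way round below 0.0125 rad and z of nose in the frame of line below 0.002 m and linear speed of board below 0.005 m/s); the robot touches nothing.
It fails at once if the fence is pushed with more than 16 N by the board (contact force between board and fence above 16 N).
It fails at once if the robot touches the fence hard (more than 16 N) (contact force between any of the fingers, the arm and fence above 16 N).
It fails at once if the board runs more than 5 mm past the line (y of nose in the frame of line above 0.005 m).
It fails at once if the board is lifted or tipped off the bed (z of any of nose, tail in the frame of line above 0.008 m or angle between board's own z axis and vertical above 0.1 rad).
It fails at once if a bystander is disturbed (distance of any of screwdriver, jar, detergent from where it was at the start of the episode above 0.02 m).
It also fails if it takes over 72 s, if anything falls off the work surface, if the arm or the gripper's body presses on something with over 40 N, if the wrist force passes 120 N, or if a joint passes its speed limit or range.

## Robot

A 6-joint arm with a two-finger parallel gripper is mounted at the origin on the work surface. World frame = base frame: x ahead of the robot, y to its left, z up, the work surface at z = 0. Lengths are in mm, angles in rad, forces in N, time in s.
With the tool pointing down it reaches from about 300 to 775 mm from the base axis. Payload 14.6 kg.
Tool frame: the origin (TCP) lies at the very end of the fingers, on their centre line; the grasp point (between the pads) lies manip.grasp_offset behind it (manip.grasp_offset is the distance from the TCP to the grasp point, in mm); z points along the fingers, y is the direction in which the jaws open and shut (so a half turn about z gives the same grasp; the last joint's range is limited). The gripper opens to 94 mm and grips with 3 to 60 N. Pads are 16 mm wide; open, the fingers measure 119 mm over their backs; the gripper's body (75 mm by 177 mm) begins 78 mm behind the grasp point.
Start: joints at [1.064, 0.3, 1.521, -0, 1.321, -0.067], TCP at [234.163, 497.651, 205.446] pointing down, gripper open.
Joint ranges: [-3.03, 3.03], [-0.79, 2.21], [0.23, 2.52], [-1.04, 4.18], [0, 3.07], [-2.55, 2.55]. Speed limits (rad/s): [2.22, 2.22, 2.57, 3.14, 3.14, 3.14].

## Interface

Orientations are given as [roll, pitch, yaw] about the fixed x, y, z axes, in that order (R = Rz(yaw) Ry(pitch) Rx(roll)).
In Python, from cell import manip gives the robot as it stands.
- The arm moves only by the tool send_rows, never from a script. Its argument "commands" is a list of rows, each a list of 2 entries, a list of its own where there are three numbers: the shift along the tool's x, y, z in m, then the turn about the tool's z in rad. A call has exactly 8 rows; each row is the pose to reach, as a shift and turn from the pose commanded when the call began, along the tool's axes at that moment; what a row does not reach only later rows make up. A row lasts 1/12 s, in which the tool goes at most 41.7 mm and 7.16 degrees, less where a joint would pass 70% of its speed; a pose out of reach is approached as far as the arm can. A call with a gripper value outside its range is refused whole. "hand" is the closure, from -1 (fully open) to 1 (shut), so that 0 is half open, set as the call begins (left out, the last holds). The fingers move at their own pace and stop on an object; "force" is the grip in N (left out, the last holds). Time passes only in rows, so rows that repeat a pose let the fingers close, or fill a call up. It gives the time, the measured TCP pose, the force and the opening at its end, in the units of the state.
- manip.read_state(): the state, without advancing time (a new reading comes with each control period).
- manip.camera(name): name is "side" or "top"; returns the picture (384x512x3 uint8, red, green, blue); there is no depth.
- manip.camera_model(name): a dict with "K" (3x3 intrinsics, pixels), "eye" and "attitude" of the camera in the world. Camera axes: x right, y down, z forward; pixel columns grow to the right and rows downward; lengths in mm; the calibration is good to about 2 mm. A picture is of the moment at which its call begins. camera_model takes no time and is no camera call.
- manip.sign_off(): hands the job in, once; it reports no verdict.
The state is a dict: "clock": time; "joints": joint angles; "qd": joint speeds; "effort": joint torques, N m; "eef_pos": TCP position; "eef_rot": TCP orientation; "wrist_force": force on the tool from outside, world axes, zero at the start; "moment": the same for the moment, N m; "finger_gap": finger opening in mm.
Only numpy, scipy, OpenCV 4.12 (cv2) and the standard library are available. Lean on these libraries where they do the work, as an engineer would, in place of code of your own. Each camera call takes 0.05 s, during which the arm holds its last target.

## Working session

There is one attempt and no reset: what is moved stays moved. The work goes in short steps, Python scripts to look and compute and a tool call to move; the robot and the scene stay as the last step left them, time stands still between calls to the robot, and variables do not carry over. Pictures are saved under pics/ and viewed, and the job is handed in when it is done.

Besides the shell and the picture viewer there is one more tool, called after "Call:" by a JSON object that holds its "name" and its "arguments". send_rows: Moves the arm, as the interface text tells. Its arguments: {"type":"object","properties":{"commands":{"type":"array","items":{"type":"array"}},"hand":{"type":"number"},"force":{"type":"number"}},"required":["commands"]}

```bash
ls; mkdir -p pics
python3 - <<'E'
from cell import manip
import cv2
for n in("side","top"):
    cv2.imwrite(f"pics/{n}0.png",manip.camera(n)[:,:,::-1]); m=manip.camera_model(n); print(n,m)
s=manip.read_state(); print(s, manip.grasp_offset)
E
```

```text
pics
side {'K': array([[368.30838609,   0.        , 253.73777882],
       [  0.        , 368.30838609, 194.85938476],
       [  0.        ,   0.        ,   1.        ]]), 'eye': array([ 328.758086  , -832.00810622,  991.83612635]), 'attitude': array([-2.41758029, -0.01276176, -0.11966273])}
top {'K': array([[357.80999412,   0.        , 254.16714467],
       [  0.        , 357.80999412, 196.60851456],
       [  0.        ,   0.        ,   1.        ]]), 'eye': array([ 267.16583019,   -4.20069234, 1083.10871102]), 'attitude': array([-2.95837489, -0.01430285, -1.57154459])}
{'clock': 0.1, 'joints': array([ 1.06435775e+00,  3.00351796e-01,  1.52152524e+00,  7.27585035e-05,
        1.32070105e+00, -6.65826278e-02]), 'qd': array([-0.0016231 ,  0.00031429, -0.00096508,  0.00015572, -0.00205627,
       -0.00231534]), 'effort': array([ 3.91953508e-04, -5.32646728e+01, -3.53281224e+01,  7.08750193e-02,
        2.35506683e-02, -4.62723790e-05]), 'eef_pos': array([234.05663013, 497.45060993, 204.9753965 ]), 'eef_rot': array([-3.14061410e+00, -1.35884966e-04,  2.70171859e+00]), 'wrist_force': array([-0.13765808, -0.15230991, -0.15964465]), 'moment': array([-0.03152274, -0.00460882,  0.01784316]), 'finger_gap': 94.03164153750691} 18.8
```

View pics/side0.png

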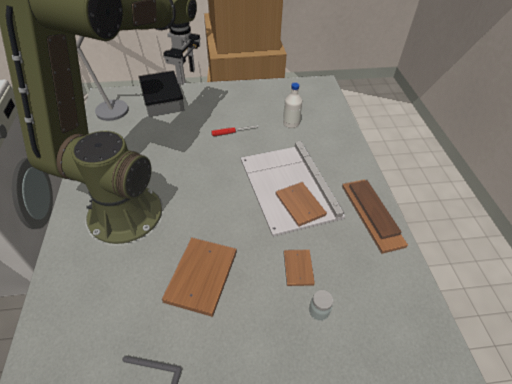

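View pics/top0.png

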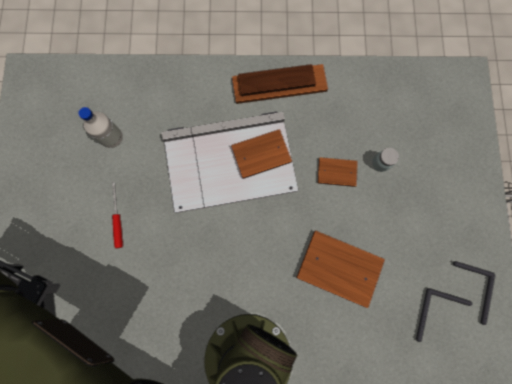

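The candidates are the board on the jig at about (262,154) in top, the large one on the table at (340,268), the small one at (338,172), and the dark/orange pair at (278,83). The one on the jig fits because it lies on the bed. I'll check its size and take an enlarged crop.

```bash
cat > h.py <<'E'
from cell import manip
import numpy as np, cv2
from scipy.spatial.transform import Rotation as Ro
def ray(n,uv,z):
    m=manip.camera_model(n); R=Ro.from_euler('xyz',m['attitude']).as_matrix()
    uv=np.atleast_2d(np.array(uv,float)); d=np.c_[uv,np.ones(len(uv))]@np.linalg.inv(m['K']).T@R.T
    e=np.array(m['eye']); return e+d*((z-e[2])/d[:,2])[:,None]
def proj(n,P):
    m=manip.camera_model(n); R=Ro.from_euler('xyz',m['attitude']).as_matrix()
    p=(np.atleast_2d(P)-m['eye'])@R@m['K'].T; return p[:,:2]/p[:,2:]
def boards(img):
    hsv=cv2.cvtColor(img,cv2.COLOR_RGB2HSV)
    return cv2.inRange(hsv,(3,100,60),(18,255,255))
E
python3 - <<'E'
from h import *
a=cv2.imread('pics/top0.png'); b=cv2.imread('pics/side0.png')
cv2.imwrite('pics/topc.png',cv2.resize(a[100:220,150:310],None,fx=5,fy=5,interpolation=cv2.INTER_CUBIC))
cv2.imwrite('pics/sidec.png',cv2.resize(b[135:245,230:350],None,fx=5,fy=5,interpolation=cv2.INTER_CUBIC))
for n,im,z in(('top',a,33),('side',b,33)):
    m=boards(im[:,:,::-1].copy()); cs,_=cv2.findContours(m,0,1)
    for c in cs:
        if cv2.contourArea(c)<300: continue
        r=cv2.minAreaRect(c); q=cv2.approxPolyDP(c,0.04*cv2.arcLength(c,True),True)[:,0]
        P=ray(n,q,z); print(n,r[0],q.tolist()); print(P[:,:2].round(1).tolist(), np.linalg.norm(P-np.roll(P,-1,0),axis=1).round(0))
E
```

```text
top (340.8045654296875, 268.7639465332031) [[315, 231], [297, 277], [367, 307], [383, 259]]
[[359.3, -198.2], [227.3, -142.2], [144.0, -339.2], [278.0, -393.7]] [143. 214. 145. 212.]
top (337.1434631347656, 171.42213439941406) [[319, 158], [318, 182], [355, 185], [356, 161]]
[[582.1, -217.5], [506.9, -211.9], [497.9, -323.5], [572.9, -330.5]] [ 75. 112.  75. 113.]
top (261.0500183105469, 153.14999389648438) [[279, 130], [232, 145], [243, 177], [291, 160]]
[[671.6, -96.4], [622.5, 48.4], [521.8, 14.3], [575.4, -131.7]] [153. 106. 156. 102.]
top (279.25592041015625, 82.68670654296875) [[323, 66], [233, 76], [235, 100], [326, 90]]
[[888.7, -240.8], [851.8, 47.7], [770.1, 40.6], [805.8, -247.3]] [291.  82. 290.  83.]
side (298.6827697753906, 267.193115234375) [[284, 251], [287, 284], [313, 284], [309, 251]]
[[507.0, -229.9], [496.2, -340.6], [570.4, -349.0], [583.3, -238.4]] [111.  75. 111.  77.]
side (198.8424530029297, 275.25341796875) [[191, 238], [163, 301], [212, 315], [235, 249]]
[[224.6, -149.9], [146.4, -352.9], [278.8, -408.3], [358.4, -205.9]] [217. 144. 217. 145.]
side (300.697998046875, 202.71142578125) [[302, 183], [277, 191], [299, 225], [325, 214]]
[[620.9, 46.0], [525.5, 17.5], [572.7, -137.3], [668.1, -101.9]] [100. 162. 102. 155.]
side (374.830810546875, 214.71359252929688) [[343, 184], [382, 252], [407, 244], [379, 237], [350, 184], [382, 236], [400, 231], [366, 181]]
[[766.4, 25.3], [805.9, -266.9], [894.4, -247.3], [816.0, -211.9], [791.4, 22.6], [826.8, -209.2], [891.6, -196.7], [853.5, 30.8]] [295.  91.  86. 236. 234.  66. 231.  87.]
side (245.0587158203125, 38.6348991394043) [[209, 0], [208, 81], [283, 77], [282, 0]]
[[354.8, 1719.7], [311.8, 751.5], [674.6, 751.4], [829.3, 1678.8]] [969. 363. 940. 476.]
```

View pics/topc.png

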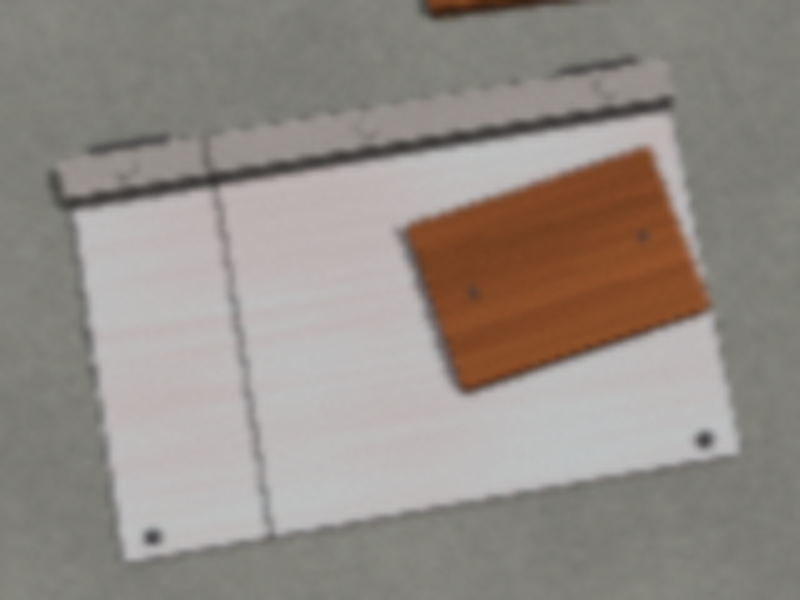

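View pics/sidec.png

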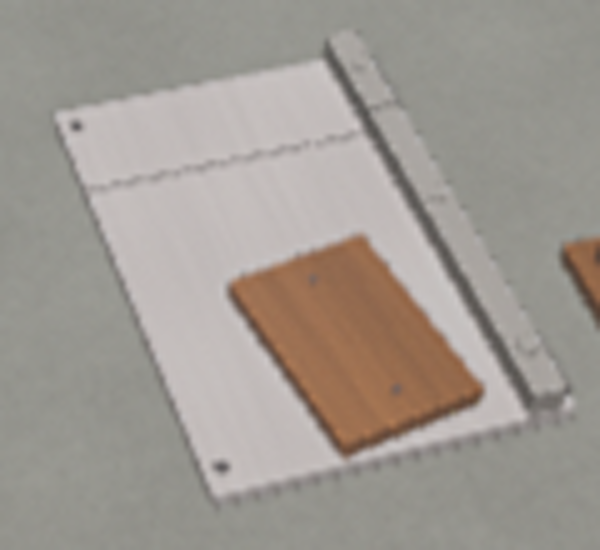

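The crop confirms it. The board on the jig measures about 157x103 mm at z=33 (nominal 160x110; the 214x144 and 112x75 boards are the large and small look-alikes), and it has two holes. It is yawed relative to the fence. Next I'll measure the jig pose and the line.

```bash
cat >> h.py <<'E'
def subedge(gray,p,q,n=40,half=5,dark=False):
    """sub-pixel edge (max gradient) or dark line (min) points across segment p-q"""
    p=np.array(p,float);q=np.array(q,float);d=(q-p)/np.linalg.norm(q-p);nn=np.array([-d[1],d[0]])
    g=cv2.GaussianBlur(gray,(0,0),0.7).astype(np.float32); out=[]
    t=np.arange(-half,half+.01,.25)
    for s in np.linspace(.06,.94,n):
        c=p+(q-p)*s+t[:,None]*nn
        v=cv2.remap(g,c[:,0].astype(np.float32)[None],c[:,1].astype(np.float32)[None],1)[0]
        w=(np.median(v)-v).clip(0) if dark else np.abs(np.gradient(v))
        k=w.argmax(); w=np.where(abs(t-t[k])<=1.5,w,0)
        out.append(p+(q-p)*s+nn*(w@t/w.sum()))
    return np.array(out,np.float32)
def wline(n,pts,z):
    P=ray(n,pts,z)[:,:2].astype(np.float32)
    vx,vy,x,y=cv2.fitLine(P,cv2.DIST_HUBER,0,.01,.01).ravel()
    r=(P-[x,y])@np.array([-vy,vx]); return np.array([x,y]),np.array([vx,vy]),np.sqrt((r**2).mean())
E
python3 - <<'E'
from h import *
T=cv2.cvtColor(cv2.imread('pics/top0.png'),cv2.COLOR_BGR2GRAY);S=cv2.cvtColor(cv2.imread('pics/side0.png'),cv2.COLOR_BGR2GRAY)
tc=lambda x,y:(150+x/5-.4,100+y/5-.4); sc=lambda x,y:(230+x/5-.4,135+y/5-.4)
def rep(nm,n,g,p,q,z,dark=False):
    c,v,r=wline(n,subedge(g,p,q,dark=dark,half=3),z); print(n,nm,c.round(1),'ang',np.degrees(np.arctan2(v[1],v[0])).round(2),'rms',r.round(2));return c,v
L=rep('line','top',T,tc(217,195),tc(270,532),15,True)
N=rep('near','top',T,tc(125,558),tc(738,453),15)
F=rep('left','top',T,tc(78,210),tc(124,555),15)
rep('fencein','top',T,tc(72,203),tc(670,105),40)
rep('fencetop far','top',T,tc(60,160),tc(665,65),40)
L2=rep('line','side',S,sc(92,188),sc(360,132),15,True)
N2=rep('near','side',S,sc(57,118),sc(215,500),15)
def X(a,b):
    t=np.linalg.solve(np.c_[a[1],-b[1]],b[0]-a[0]); return a[0]+a[1]*t[0]
print('line x near', X(L,N),X(L2,N2))
for nm,n,z,p in(('det top',"top",190,(85,113)),('det',"top",0,(108,135)),('jar',"top",75,(390,155)),('driver',"top",10,(117,232)),('drv tip',"top",5,(114,182)),('detside','side',190,(295,86)),('detsideb','side',0,(290,126))):
    print(nm,ray(n,p,z).round(0))
E
```

```text
top line [541.1 152. ] ang 10.21 rms 0.33
top near [450.7  43.6] ang -79.75 rms 0.5
top left [532.2 240.1] ang 10.2 rms 0.45
top fencein [664.3  64.5] ang -79.68 rms 0.45
top fencetop far [697.3  66.6] ang -79.57 rms 1.23
side line [548.9 157.3] ang 9.94 rms 0.77
side near [453.5  20.4] ang -79.72 rms 0.31
line x near [434.59998 132.80344] [432.36917 136.84938]
det top [[656. 428. 190.]]
det [[665. 442.   0.]]
jar [[ 579. -419.   75.]]
driver [[358. 389.  10.]]
drv tip [[512. 411.   5.]]
detside [[654. 422. 190.]]
detsideb [[649. 414.  -0.]]
```

Call:
{"name": "send_rows", "arguments": {"commands": [[[-0.0306,-0.024,0],-0.04],[[-0.0612,-0.048,0],-0.08],[[-0.0918,-0.072,0],-0.12],[[-0.1224,-0.096,0],-0.16],[[-0.153,-0.12,0],-0.2],[[-0.1836,-0.144,0],-0.24],[[-0.2142,-0.168,0],-0.28],[[-0.2448,-0.192,0],-0.31]], "hand": 0.15}}

```text
clock: 0.77
eef_pos: [374.2, 217.9, 205.4]
eef_rot: [-3.142, -0.0, 3.014]
wrist_force: [1.5, 1.3, 1.0]
finger_gap: 44.4
```

```bash
cat >> h.py <<'E'
TH=0.178; C=np.array([579.2,59.4]); XJ=np.array([np.cos(TH),np.sin(TH)]); YJ=np.array([-np.sin(TH),np.cos(TH)])
def tojig(p): d=np.asarray(p)[:2]-C; return np.array([d@XJ,d@YJ])
def go(xj,yj,z,yaw):
    s=manip.read_state(); p=s['eef_pos']; R=Ro.from_euler('xyz',s['eef_rot']).as_matrix()
    t=np.r_[C+xj*XJ+yj*YJ,z]; dy=(yaw-s['eef_rot'][2]+np.pi)%(2*np.pi)-np.pi
    print('t',s['clock'],'jig now',tojig(p).round(1),p.round(1),'shift mm',(R.T@(t-p)).round(1),'turn',round(-dy,3),'F jig',(s['wrist_force'][:2]@np.c_[XJ,YJ]).round(2),s['wrist_force'].round(1))
E
python3 -c "
from h import *
go(-85,-104,205,np.pi+TH)"
```

```text
t 0.7667 jig now [-173.7  192.3] [374.2 217.9 205.4] shift mm [-173.7 -255.9    0.4] turn -0.305 F jig [1.74 1.04] [1.5 1.3 1. ]
```

Call:
{"name": "send_rows", "arguments": {"commands": [[[-0.0217,-0.032,0],-0.04],[[-0.0434,-0.064,0],-0.08],[[-0.0651,-0.096,0],-0.12],[[-0.0868,-0.128,0],-0.16],[[-0.1085,-0.16,0],-0.2],[[-0.1302,-0.192,0],-0.24],[[-0.1519,-0.224,0],-0.28],[[-0.1737,-0.256,0],-0.305]]}}

```text
clock: 1.43
eef_pos: [513.4, -58.6, 205.3]
eef_rot: [3.141, -0.0, -2.964]
wrist_force: [1.9, 0.7, 0.8]
finger_gap: 40.2
```

```bash
python3 -c "
from h import *
go(-85,-104,21,np.pi+TH)"
```

```text
t 1.4333 jig now [ -85.7 -104.5] [513.4 -58.6 205.3] shift mm [ -0.7   0.5 184.3] turn -0.001 F jig [2.  0.3] [1.9 0.7 0.8]
```

Call:
{"name": "send_rows", "arguments": {"commands": [[[0,0,0.03],0],[[0,0,0.06],0],[[0,0,0.09],0],[[0,0,0.12],0],[[0,0,0.15],0],[[0,0,0.175],0],[[0,0,0.184],0],[[0,0,0.184],0]]}}

```text
clock: 2.1
eef_pos: [511.8, -56.4, 19.6]
eef_rot: [3.14, -0.004, -2.966]
wrist_force: [-0.1, -0.5, 0.3]
finger_gap: 40.1
```

```bash
python3 -c "
from h import *
go(-85,-104,21,np.pi+TH)
for n in('side','top'): cv2.imwrite('pics/%s1.png'%n,manip.camera(n)[:,:,::-1])
b=cv2.imread('pics/side1.png'); a=cv2.imread('pics/top1.png')
cv2.imwrite('pics/c1.png',np.hstack([cv2.resize(b[120:250,220:360],(400,371)),cv2.resize(a[90:220,150:310],(400,371))]))
go(-85,-104,21,np.pi+TH)"
```

```text
t 2.1 jig now [ -86.8 -102.1] [511.8 -56.4  19.6] shift mm [-1.8 -1.9 -1.4] turn -0.003 F jig [-0.19 -0.43] [-0.1 -0.5  0.3]
t 2.2 jig now [ -85.2 -102.7] [513.5 -56.7  22.4] shift mm [-0.2 -1.3  1.4] turn -0.003 F jig [-0.24 -0.13] [-0.2 -0.2  1.4]
```

View pics/c1.png

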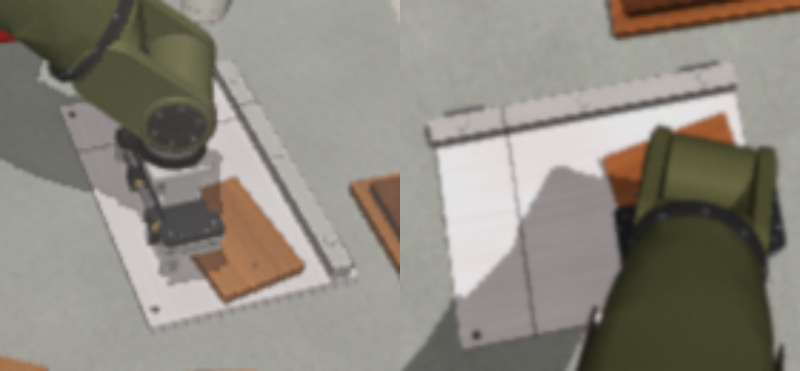

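The side crop shows the fingers just in front of the board's near edge with the board undisturbed. I'll push to within about 15 mm of home.

Call:
{"name": "send_rows", "arguments": {"commands": [[[-0.005,0,0],0],[[-0.01,0,0],0],[[-0.015,0,0],0],[[-0.02,0,0],0],[[-0.025,0,0],0],[[-0.03,0,0],0],[[-0.035,0,0],0],[[-0.04,0,0],0]]}}

```text
clock: 2.87
eef_pos: [552.8, -49.5, 21.4]
eef_rot: [3.142, -0.0, -2.966]
wrist_force: [-3.1, 0.3, 1.8]
finger_gap: 39.8
```

```bash
python3 -c "
from h import *
go(-35,-104,21,np.pi+TH)
for n in('side','top'): cv2.imwrite('pics/%s2.png'%n,manip.camera(n)[:,:,::-1])
b=cv2.imread('pics/side2.png'); a=cv2.imread('pics/top2.png')
cv2.imwrite('pics/c2.png',np.hstack([cv2.resize(b[120:250,220:360],(400,371)),cv2.resize(a[90:220,150:310],(400,371))]))
go(-35,-104,21,np.pi+TH)"
```

```text
t 2.8667 jig now [ -45.2 -102.5] [552.8 -49.5  21.4] shift mm [-10.2  -1.4   0.4] turn -0.003 F jig [-2.98  0.88] [-3.1  0.3  1.8]
t 2.9667 jig now [ -44.9 -102.6] [553.2 -49.5  21.4] shift mm [-9.9 -1.4  0.4] turn -0.003 F jig [-0.44 -0.14] [-0.4 -0.2  0.2]
```

View pics/c2.png

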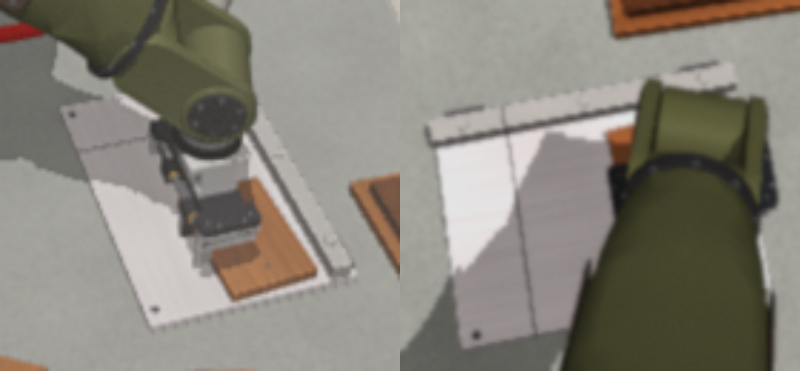

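The board is moving ahead of the fingers and looks nearly square, with a gap to the fence still visible. Slower now.

Call:
{"name": "send_rows", "arguments": {"commands": [[[-0.0015,0,0],0],[[-0.003,0,0],0],[[-0.0045,0,0],0],[[-0.006,0,0],0],[[-0.0075,0,0],0],[[-0.009,0,0],0],[[-0.0105,0,0],0],[[-0.012,0,0],0]]}}

```text
clock: 3.63
eef_pos: [564.4, -47.5, 21.5]
eef_rot: [3.142, 0.0, -2.966]
wrist_force: [-1.2, -0.6, 0.2]
finger_gap: 40.0
```

Call:
{"name": "send_rows", "arguments": {"commands": [[[-0.0004,0,0],0],[[-0.0008,0,0],0],[[-0.0012,0,0],0],[[-0.0016,0,0],0],[[-0.002,0,0],0],[[-0.0024,0,0],0],[[-0.0028,0,0],0],[[-0.003,0,0],0]]}}

```text
clock: 4.3
eef_pos: [567.2, -47.1, 21.4]
eef_rot: [-3.142, -0.0, -2.966]
wrist_force: [-1.1, -0.1, -0.3]
finger_gap: 40.0
```

Call:
{"name": "send_rows", "arguments": {"commands": [[[-0.0001,0,0],0],[[-0.0002,0,0],0],[[-0.0003,0,0],0],[[-0.0004,0,0],0],[[-0.0005,0,0],0],[[-0.0006,0,0],0],[[-0.0007,0,0],0],[[-0.0008,0,0],0]]}}

```text
clock: 4.97
eef_pos: [568.0, -46.9, 21.5]
eef_rot: [-3.142, -0.0, -2.966]
wrist_force: [-2.6, 0.1, -0.3]
finger_gap: 40.2
```

```bash
python3 -c "
from h import *
cv2.imwrite('pics/side3.png',manip.camera('side')[:,:,::-1])
b=cv2.imread('pics/side3.png')
cv2.imwrite('pics/c3.png',cv2.resize(b[150:230,260:360],None,fx=7,fy=7,interpolation=2))
go(-35,-104,21,np.pi+TH)"
```

```text
t 5.0167 jig now [ -29.9 -102.6] [568.  -46.9  21.4] shift mm [ 5.1 -1.4  0.4] turn -0.003 F jig [-0.56 -0.84] [-0.4 -0.9 -0.5]
```

View pics/c3.png

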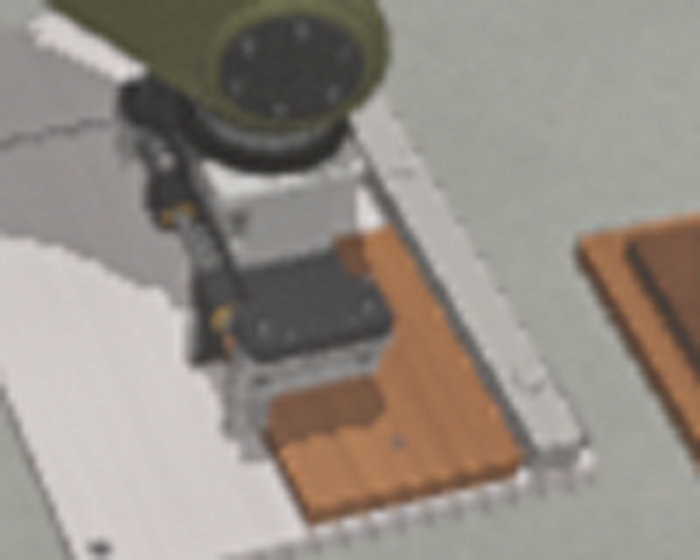

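The far edge is close to the fence, a couple of mm off. I'll creep in.

Call:
{"name": "send_rows", "arguments": {"commands": [[[-0.0002,0,0],0],[[-0.0004,0,0],0],[[-0.0006,0,0],0],[[-0.0008,0,0],0],[[-0.0008,0,0],0],[[-0.0008,0,0],0],[[-0.0008,0,0],0],[[-0.0008,0,0],0]]}}

```text
clock: 5.68
eef_pos: [568.8, -46.8, 21.5]
eef_rot: [-3.142, 0.0, -2.966]
wrist_force: [-0.3, -1.0, -0.7]
finger_gap: 40.0
```

Call:
{"name": "send_rows", "arguments": {"commands": [[[-0.0002,0,0],0],[[-0.0004,0,0],0],[[-0.0006,0,0],0],[[-0.0008,0,0],0],[[-0.0008,0,0],0],[[-0.0008,0,0],0],[[-0.0008,0,0],0],[[-0.0008,0,0],0]]}}

```text
clock: 6.35
eef_pos: [569.6, -46.6, 21.5]
eef_rot: [-3.142, 0.0, -2.966]
wrist_force: [-1.5, 0.4, -0.4]
finger_gap: 40.0
```

Call:
{"name": "send_rows", "arguments": {"commands": [[[-0.0002,0,0],0],[[-0.0004,0,0],0],[[-0.0006,0,0],0],[[-0.0008,0,0],0],[[-0.0008,0,0],0],[[-0.0008,0,0],0],[[-0.0008,0,0],0],[[-0.0008,0,0],0]]}}

```text
clock: 7.02
eef_pos: [570.4, -46.5, 21.4]
eef_rot: [-3.142, 0.0, -2.966]
wrist_force: [-0.3, 0.1, 0.1]
finger_gap: 39.9
```

```bash
python3 -c "
from h import *
go(-35,-104,21,np.pi+TH)"
```

```text
t 7.0167 jig now [ -27.4 -102.6] [570.4 -46.5  21.4] shift mm [ 7.6 -1.4  0.4] turn -0.003 F jig [-0.29  0.16] [-0.3  0.1  0.1]
```

Call:
{"name": "send_rows", "arguments": {"commands": [[[-0.0002,0,0],0],[[-0.0004,0,0],0],[[-0.0006,0,0],0],[[-0.0008,0,0],0],[[-0.0008,0,0],0],[[-0.0008,0,0],0],[[-0.0008,0,0],0],[[-0.0008,0,0],0]]}}

```text
clock: 7.68
eef_pos: [571.1, -46.3, 21.4]
eef_rot: [-3.142, 0.0, -2.966]
wrist_force: [-1.2, 0.1, 0.2]
finger_gap: 39.8
```

```bash
python3 -c "
from h import *
go(-35,-104,21,np.pi+TH)
cv2.imwrite('pics/side4.png',manip.camera('side')[:,:,::-1])
b=cv2.imread('pics/side4.png')
cv2.imwrite('pics/c4.png',cv2.resize(b[150:230,260:360],None,fx=7,fy=7,interpolation=2))
go(-35,-104,21,np.pi+TH)"
```

```text
t 7.6833 jig now [ -26.6 -102.6] [571.1 -46.3  21.4] shift mm [ 8.3 -1.4  0.4] turn -0.003 F jig [-1.17  0.35] [-1.2  0.1  0.2]
t 7.7333 jig now [ -26.6 -102.6] [571.2 -46.3  21.5] shift mm [ 8.4 -1.4  0.5] turn -0.003 F jig [-1.75 -0.27] [-1.7 -0.6  0.8]
```

View pics/c4.png

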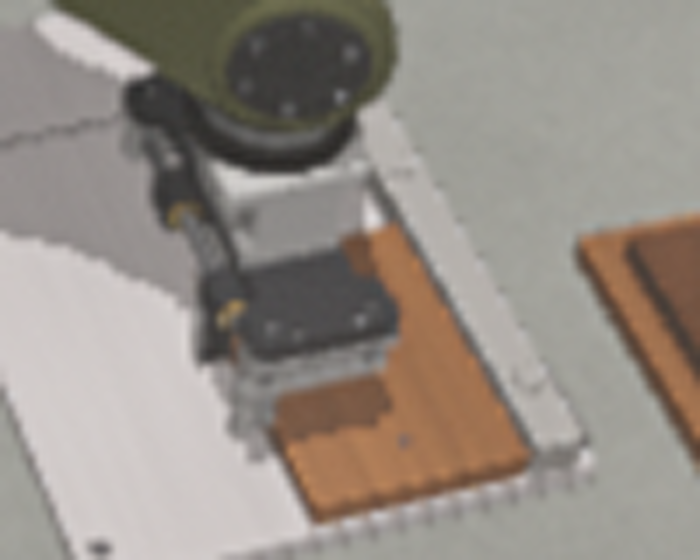

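Almost touching, with no rise in force yet. Continuing the creep.

Call:
{"name": "send_rows", "arguments": {"commands": [[[-0.0002,0,0],0],[[-0.0004,0,0],0],[[-0.0006,0,0],0],[[-0.0008,0,0],0],[[-0.0008,0,0],0],[[-0.0008,0,0],0],[[-0.0008,0,0],0],[[-0.0008,0,0],0]]}}

```text
clock: 8.4
eef_pos: [572.0, -46.2, 21.5]
eef_rot: [-3.142, 0.0, -2.966]
wrist_force: [-1.3, 0.1, 0.7]
finger_gap: 40.2
```

Call:
{"name": "send_rows", "arguments": {"commands": [[[-0.0002,0,0],0],[[-0.0004,0,0],0],[[-0.0006,0,0],0],[[-0.0008,0,0],0],[[-0.0008,0,0],0],[[-0.0008,0,0],0],[[-0.0008,0,0],0],[[-0.0008,0,0],0]]}}

```text
clock: 9.07
eef_pos: [572.7, -46.1, 21.5]
eef_rot: [-3.142, 0.0, -2.966]
wrist_force: [-0.8, -0.1, 0.7]
finger_gap: 39.9
```

Call:
{"name": "send_rows", "arguments": {"commands": [[[-0.0002,0,0],0],[[-0.0004,0,0],0],[[-0.0006,0,0],0],[[-0.0008,0,0],0],[[-0.0008,0,0],0],[[-0.0008,0,0],0],[[-0.0008,0,0],0],[[-0.0008,0,0],0]]}}

```text
clock: 9.73
eef_pos: [572.9, -46.1, 21.5]
eef_rot: [3.141, -0.002, -2.966]
wrist_force: [-7.8, -2.2, 4.7]
finger_gap: 39.9
```

Contact: about 8 N against the fence. I'll check the state and the squareness by camera.

```bash
python3 -c "
from h import *
go(-35,-104,21,np.pi+TH)
cv2.imwrite('pics/side5.png',manip.camera('side')[:,:,::-1])
b=cv2.imread('pics/side5.png')
cv2.imwrite('pics/c5.png',cv2.resize(b[150:230,260:360],None,fx=7,fy=7,interpolation=2))
go(-35,-104,21,np.pi+TH)"
```

```text
t 9.7333 jig now [ -24.9 -102.7] [572.9 -46.1  21.5] shift mm [10.1 -1.3  0.5] turn -0.003 F jig [-8.06 -0.82] [-7.8 -2.2  4.7]
t 9.7833 jig now [ -24.9 -102.7] [572.9 -46.1  21.4] shift mm [10.1 -1.3  0.5] turn -0.003 F jig [-6.89 -1.14] [-6.6 -2.3  5. ]
```

View pics/c5.png

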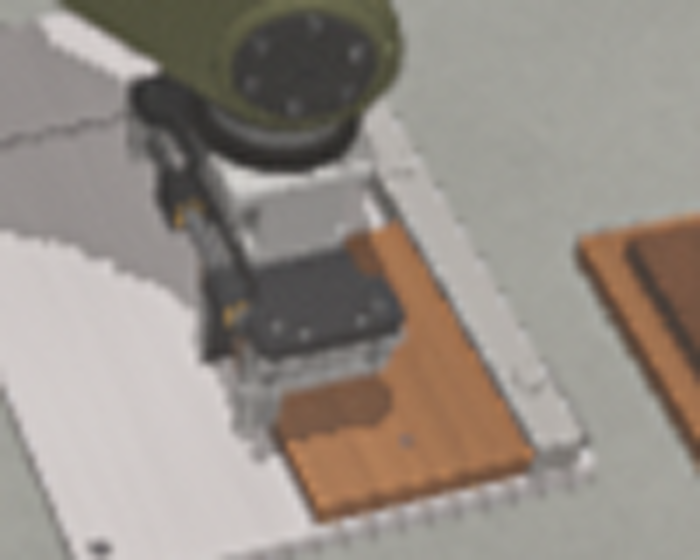

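Force is held at about 7–8 N. A corner-only contact could not be in equilibrium at that load with the fingers within ±32 mm of centre, so the board is square. I'll hold briefly and then back off.

Call:
{"name": "send_rows", "arguments": {"commands": [[[-0.0002,0,0],0],[[-0.0002,0,0],0],[[-0.0002,0,0],0],[[-0.0002,0,0],0],[[-0.0002,0,0],0],[[-0.0002,0,0],0],[[-0.0002,0,0],0],[[-0.0002,0,0],0]]}}

```text
clock: 10.45
eef_pos: [572.9, -46.1, 21.4]
eef_rot: [3.141, -0.002, -2.966]
wrist_force: [-8.3, -1.6, 5.1]
finger_gap: 39.5
```

Call:
{"name": "send_rows", "arguments": {"commands": [[[0.001,0,0],0],[[0.003,0,0],0],[[0.008,0,0],0],[[0.015,0,0],0],[[0.02,0,-0.015],0],[[0.02,0,-0.04],0],[[0.02,0,-0.07],0],[[0.02,0,-0.1],0]]}}

```text
clock: 11.12
eef_pos: [553.1, -49.4, 122.4]
eef_rot: [3.141, -0.001, -2.966]
wrist_force: [-0.5, -0.4, -0.5]
finger_gap: 39.5
```

```bash
python3 -c "
from h import *
for n in('side',): cv2.imwrite('pics/%s6.png'%n,manip.camera(n)[:,:,::-1])
b=cv2.imread('pics/side6.png')
cv2.imwrite('pics/c6.png',cv2.resize(b[150:230,260:360],None,fx=7,fy=7,interpolation=2))
go(45,-225,120,np.pi/2+TH)"
```

```text
t 11.1667 jig now [ -42.5 -103.3] [555.7 -49.8 128.7] shift mm [ -87.7 -121.5    9.7] turn 1.568 F jig [ 1.27 -0.52] [ 1.3 -0.3  6.1]
```

View pics/c6.png

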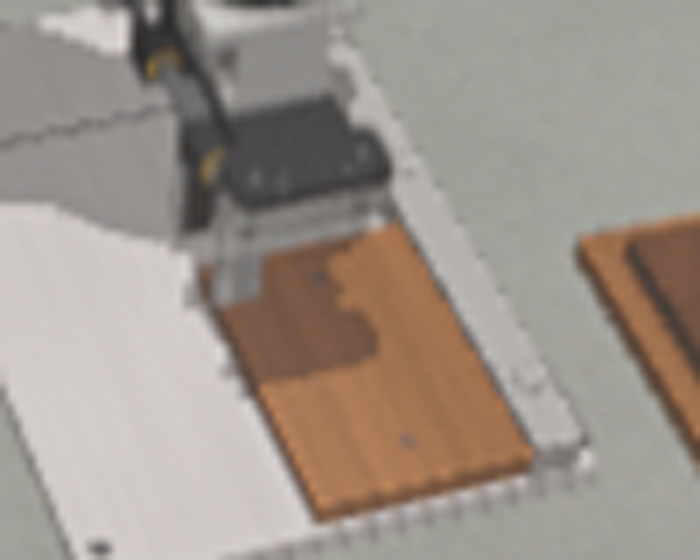

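The board's far edge is flush along the fence with no visible gap at (400,220)–(535,455) in the crop. Now I'll move to its right end with the jaws turned a quarter.

Call:
{"name": "send_rows", "arguments": {"commands": [[[-0.01,-0.02,0],0.12],[[-0.025,-0.045,0],0.24],[[-0.04,-0.07,0],0.36],[[-0.055,-0.095,0],0.48],[[-0.07,-0.112,0],0.6],[[-0.08,-0.112,0],0.72],[[-0.0805,-0.112,0],0.84],[[-0.0805,-0.112,0],0.96]], "hand": -0.06}}

```text
clock: 11.83
eef_pos: [652.7, -145.9, 120.6]
eef_rot: [-3.141, -0.0, 2.351]
wrist_force: [-0.4, 0.6, -0.1]
finger_gap: 50.0
```

```bash
python3 -c "
from h import *
go(38,-215,40,np.pi/2+TH)"
```

```text
t 11.8333 jig now [  36.  -215.1] [ 652.7 -145.9  120.6] shift mm [-1.1  1.7 80.6] turn 0.602 F jig [-0.31  0.69] [-0.4  0.6 -0.1]
```

Call:
{"name": "send_rows", "arguments": {"commands": [[[-0.0005,0.001,0],0.12],[[-0.0005,0.001,0],0.24],[[-0.001,0.0015,0.01],0.36],[[-0.001,0.0015,0.02],0.48],[[-0.001,0.0015,0.03],0.602],[[-0.001,0.0015,0.045],0.602],[[-0.001,0.0015,0.06],0.602],[[-0.001,0.0015,0.06],0.602]]}}

```text
clock: 12.5
eef_pos: [652.8, -144.9, 58.1]
eef_rot: [-3.137, -0.002, 1.755]
wrist_force: [-0.2, 0.5, 0.1]
finger_gap: 49.9
```

```bash
python3 -c "
from h import *
for n in('side','top'): cv2.imwrite('pics/%s7.png'%n,manip.camera(n)[:,:,::-1])
b=cv2.imread('pics/side7.png'); a=cv2.imread('pics/top7.png')
cv2.imwrite('pics/c7s.png',cv2.resize(b[135:245,230:350],None,fx=5,fy=5,interpolation=2))
cv2.imwrite('pics/c7t.png',cv2.resize(a[100:220,150:310],None,fx=5,fy=5,interpolation=2))
go(38,-215,21,np.pi/2+TH)"
```

```text
t 12.6 jig now [  37.6 -214.7] [ 654.2 -145.3   61.4] shift mm [-0.3  0.4 40.4] turn 0.006 F jig [0.29 0.73] [0.2 0.8 0.4]
```

View pics/c7s.png

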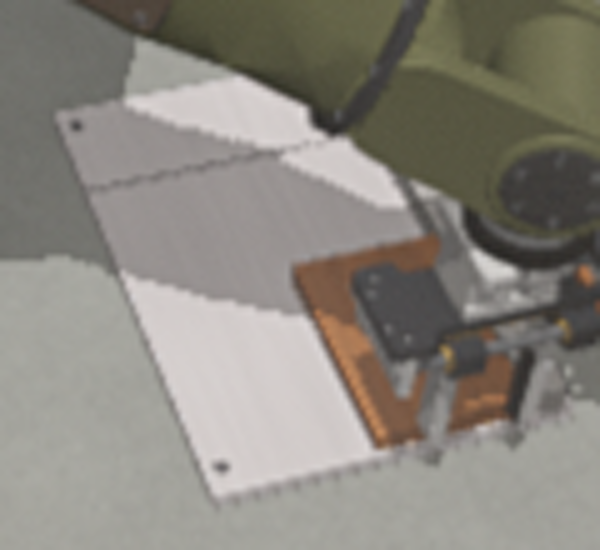

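View pics/c7t.png

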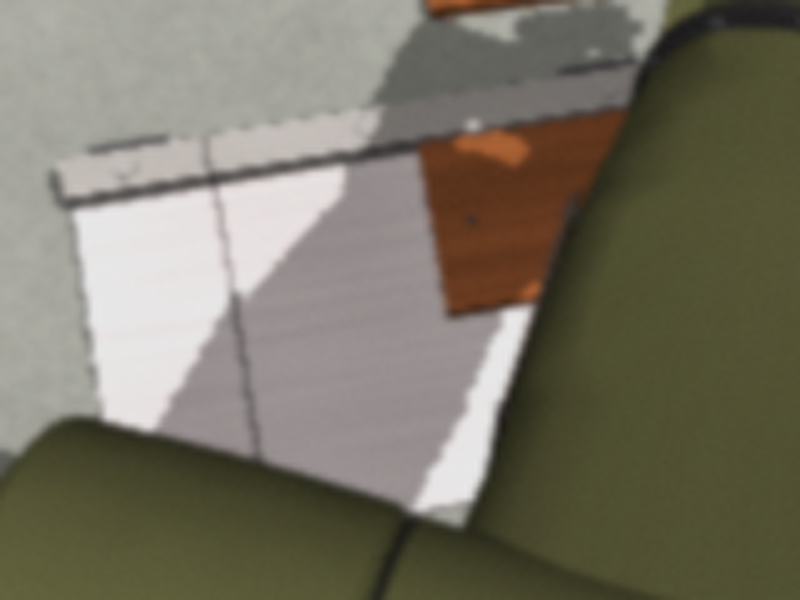

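```bash
cat >> h.py <<'E'
def gap(img,pl,ql,pb,qb,n='top'):
    g=cv2.cvtColor(img,cv2.COLOR_BGR2GRAY)
    cl,vl,rl=wline(n,subedge(g,pl,ql,half=3,dark=True),15); cb,vb,rb=wline(n,subedge(img[:,:,2] if 0 else g,pb,qb,half=3),33)
    vl*=np.sign(vl[0]); vb*=np.sign(vb[0])
    jl=tojig(cl); jb=tojig(cb)
    # nose: at jig x=93 along each fitted line
    f=lambda c,v:(c+v*((93-tojig(c)[0])/(v@XJ)))@YJ
    print(n,'line ang',np.degrees(np.arctan2(vl[1],vl[0])).round(2),rl.round(2),'board end ang',np.degrees(np.arctan2(vb[1],vb[0])).round(2),rb.round(2),'nose-line at fence',(f(cb,vb)-f(cl,vl)).round(2),'at centre',(jb[1]-jl[1]).round(2))
E
python3 -c "
from h import *
tc=lambda x,y:(150+x/5-.4,100+y/5-.4)
a=cv2.imread('pics/top7.png')
gap(a,tc(217,195),tc(256,440),tc(420,155),tc(450,312))
sc=lambda x,y:(230+x/5-.4,135+y/5-.4)
gap(cv2.imread('pics/side7.png'),sc(92,188),sc(330,138),sc(293,267),sc(435,238),'side')
"
```

```text
top line ang 10.09 0.56 board end ang 10.09 0.44 nose-line at fence -127.71 at centre -127.78
side line ang 9.85 4.05 board end ang 9.36 0.69 nose-line at fence -129.41 at centre -129.42
```

Call:
{"name": "send_rows", "arguments": {"commands": [[[0,0,0.008],0.005],[[0,0,0.018],0.005],[[0,0,0.028],0.005],[[0,0,0.036],0.005],[[0,0,0.0395],0.005],[[0,0,0.0395],0.005],[[0,0,0.0395],0.005],[[0,0,0.0395],0.005]]}}

```text
clock: 13.27
eef_pos: [654.8, -145.4, 22.4]
eef_rot: [3.141, 0.0, 1.75]
wrist_force: [-0.4, 0.3, 0.6]
finger_gap: 49.7
```

```bash
python3 -c "
from h import *
go(38,-190,21,np.pi/2+TH)"
```

```text
t 13.2667 jig now [  38.2 -214.9] [ 654.8 -145.4   22.4] shift mm [24.9 -0.2  1.4] turn 0.001 F jig [-0.38  0.33] [-0.4  0.3  0.6]
```

Call:
{"name": "send_rows", "arguments": {"commands": [[[0.003,0,0.001],0],[[0.006,0,0.001],0],[[0.009,0,0.001],0],[[0.012,0,0.001],0],[[0.014,0,0.001],0],[[0.016,0,0.001],0],[[0.018,0,0.001],0],[[0.02,0,0.001],0]]}}

```text
clock: 13.93
eef_pos: [651.0, -125.6, 21.0]
eef_rot: [3.141, 0.0, 1.75]
wrist_force: [1.0, -1.4, 1.0]
finger_gap: 50.0
```

Call:
{"name": "send_rows", "arguments": {"commands": [[[0.003,0,0],0],[[0.006,0,0],0],[[0.009,0,0],0],[[0.012,0,0],0],[[0.015,0,0],0],[[0.018,0,0],0],[[0.021,0,0],0],[[0.024,0,0],0]]}}

```text
clock: 14.6
eef_pos: [646.7, -101.7, 21.0]
eef_rot: [3.141, 0.0, 1.75]
wrist_force: [0.4, -2.4, 1.6]
finger_gap: 50.0
```

Call:
{"name": "send_rows", "arguments": {"commands": [[[0.003,0,0],0],[[0.006,0,0],0],[[0.009,0,0],0],[[0.012,0,0],0],[[0.015,0,0],0],[[0.018,0,0],0],[[0.021,0,0],0],[[0.024,0,0],0]]}}

```text
clock: 15.27
eef_pos: [642.4, -78.1, 21.0]
eef_rot: [3.141, 0.0, 1.75]
wrist_force: [1.4, -3.1, 2.1]
finger_gap: 50.0
```

```bash
python3 -c "
from h import *
for n in('side','top'): cv2.imwrite('pics/%s8.png'%n,manip.camera(n)[:,:,::-1])
b=cv2.imread('pics/side8.png'); a=cv2.imread('pics/top8.png')
cv2.imwrite('pics/c8s.png',cv2.resize(b[135:245,230:350],None,fx=5,fy=5,interpolation=2))
cv2.imwrite('pics/c8t.png',cv2.resize(a[100:220,150:310],None,fx=5,fy=5,interpolation=2))
go(38,-190,21,np.pi/2+TH)"
```

```text
t 15.3667 jig now [  37.8 -146.1] [642.3 -77.7  20.8] shift mm [-43.9   0.1  -0.2] turn 0.001 F jig [0.77 0.71] [0.6 0.8 0.3]
```

View pics/c8s.png

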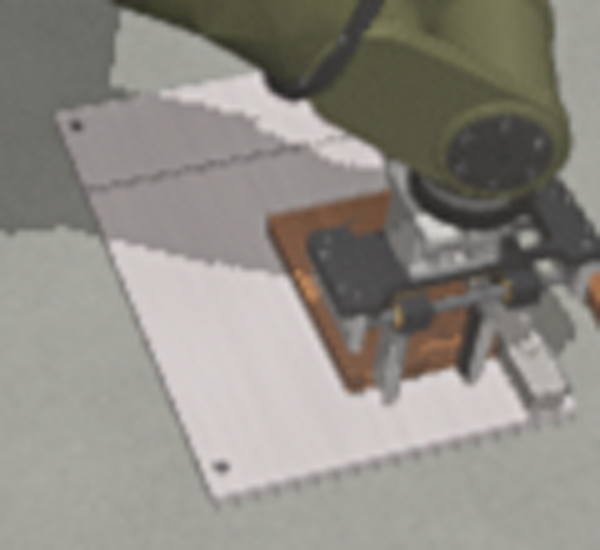

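View pics/c8t.png

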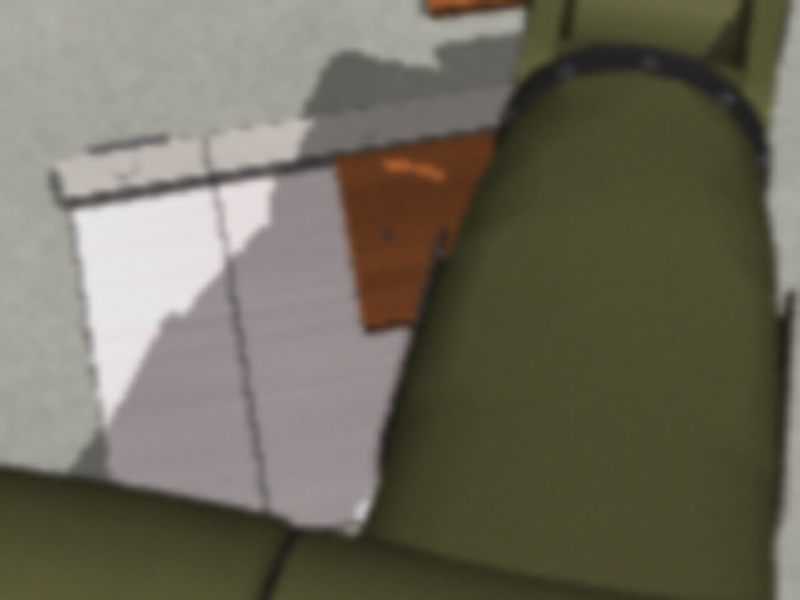

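The left end moved from crop column ~435 to ~350 (top view), still flush to the fence. Measuring the remainder.

```bash
python3 -c "
from h import *
tc=lambda x,y:(150+x/5-.4,100+y/5-.4)
a=cv2.imread('pics/top8.png')
gap(a,tc(217,195),tc(267,510),tc(338,160),tc(366,328))
sc=lambda x,y:(230+x/5-.4,135+y/5-.4)
gap(cv2.imread('pics/side8.png'),sc(92,188),sc(340,138),sc(267,218),sc(388,190),'side')
"
```

```text
top line ang 10.21 2.03 board end ang 10.05 0.57 nose-line at fence -76.25 at centre -76.07
side line ang 9.25 3.84 board end ang 10.09 0.51 nose-line at fence -75.92 at centre -78.04
```

Call:
{"name": "send_rows", "arguments": {"commands": [[[0.003,0,0],0],[[0.006,0,0],0],[[0.009,0,0],0],[[0.012,0,0],0],[[0.015,0,0],0],[[0.018,0,0],0],[[0.021,0,0],0],[[0.024,0,0],0]]}}

```text
clock: 16.03
eef_pos: [638.0, -54.4, 20.8]
eef_rot: [-3.141, -0.0, 1.75]
wrist_force: [-0.5, -0.7, -0.8]
finger_gap: 49.8
```

Call:
{"name": "send_rows", "arguments": {"commands": [[[0.003,0,0],0],[[0.006,0,0],0],[[0.009,0,0],0],[[0.012,0,0],0],[[0.015,0,0],0],[[0.018,0,0],0],[[0.021,0,0],0],[[0.024,0,0],0]]}}

```text
clock: 16.7
eef_pos: [633.8, -30.8, 21.0]
eef_rot: [-3.142, 0.0, 1.75]
wrist_force: [1.2, -1.6, -1.6]
finger_gap: 49.8
```

Call:
{"name": "send_rows", "arguments": {"commands": [[[0.0025,0,0],0],[[0.005,0,0],0],[[0.0075,0,0],0],[[0.01,0,0],0],[[0.0115,0,0],0],[[0.0125,0,0],0],[[0.013,0,0],0],[[0.013,0,0],0]]}}

```text
clock: 17.37
eef_pos: [631.6, -18.2, 21.0]
eef_rot: [3.142, -0.0, 1.75]
wrist_force: [-0.1, -0.1, 0.0]
finger_gap: 49.6
```

```bash
python3 -c "
from h import *
for n in('side','top'): cv2.imwrite('pics/%s9.png'%n,manip.camera(n)[:,:,::-1])
b=cv2.imread('pics/side9.png'); a=cv2.imread('pics/top9.png')
cv2.imwrite('pics/c9s.png',cv2.resize(b[135:245,230:350],None,fx=5,fy=5,interpolation=2))
cv2.imwrite('pics/c9t.png',cv2.resize(a[100:220,150:310],None,fx=5,fy=5,interpolation=2))
go(38,-70,21,np.pi/2+TH)"
```

```text
t 17.4667 jig now [ 37.8 -85.7] [631.6 -18.3  21. ] shift mm [15.7  0.2  0. ] turn 0.001 F jig [ 0.52 -0.93] [ 0.7 -0.8  0. ]
```

View pics/c9s.png

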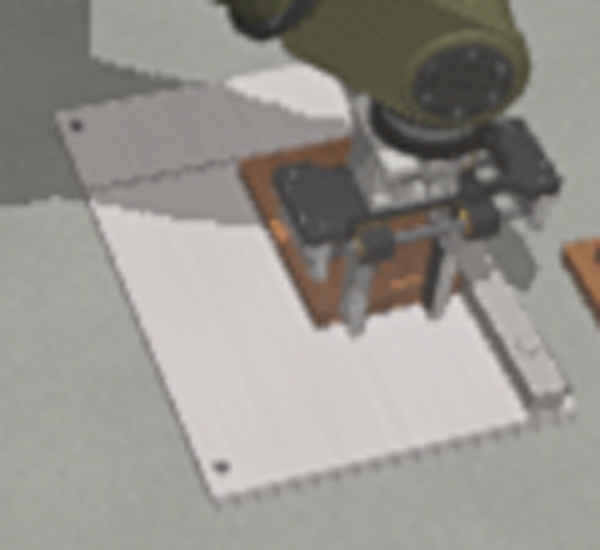

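View pics/c9t.png

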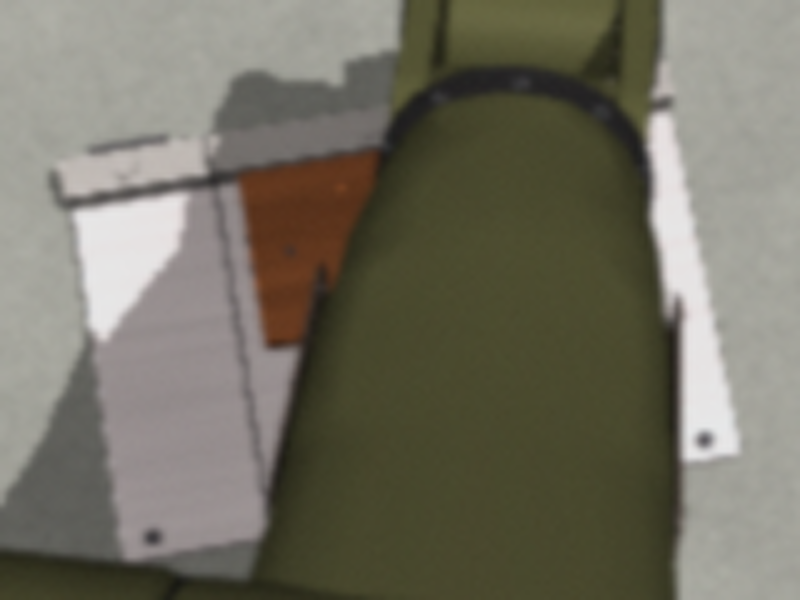

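```bash
python3 -c "
from h import *
tc=lambda x,y:(150+x/5-.4,100+y/5-.4)
a=cv2.imread('pics/top9.png')
gap(a,tc(217,195),tc(262,470),tc(240,185),tc(266,342))
L=wline('top',subedge(cv2.cvtColor(cv2.imread('pics/top0.png'),6),tc(217,195),tc(270,532),half=3,dark=True),15)[0]
print('line jig y top',tojig(L))
S=cv2.imread('pics/side0.png');sc=lambda x,y:(230+x/5-.4,135+y/5-.4)
L=wline('side',subedge(cv2.cvtColor(S,6),sc(92,188),sc(360,132),half=3,dark=True),15)[0];print('side',tojig(L))
b=cv2.cvtColor(cv2.imread('pics/side9.png'),6)
B=wline('side',subedge(b,sc(242,161),sc(345,140),half=3),33);print('side board end',tojig(B[0]),B)
"
```

```text
top line ang 10.18 2.17 board end ang 10.32 0.56 nose-line at fence -15.82 at centre -15.97
line jig y top [-21.1185801   97.86911599]
side [-12.4543069  101.68042811]
side board end [25.96412871 84.81825548] (array([589.73584, 147.47536], dtype=float32), array([0.9855241 , 0.16953522], dtype=float32), np.float32(0.8579055))
```

Top view says 15.9 mm to go, side view 16.9. I'll advance 13 slowly.

Call:
{"name": "send_rows", "arguments": {"commands": [[[0.002,0,0],0],[[0.004,0,0],0],[[0.006,0,0],0],[[0.008,0,0],0],[[0.01,0,0],0],[[0.0115,0,0],0],[[0.0125,0,0],0],[[0.013,0,0],0]]}}

```text
clock: 18.13
eef_pos: [629.3, -5.4, 21.0]
eef_rot: [3.141, 0.0, 1.75]
wrist_force: [-0.3, -2.1, 0.7]
finger_gap: 49.7
```

```bash
python3 -c "
from h import *
for n in('side','top'): cv2.imwrite('pics/%s10.png'%n,manip.camera(n)[:,:,::-1])
b=cv2.imread('pics/side10.png'); a=cv2.imread('pics/top10.png')
cv2.imwrite('pics/c10.png',np.hstack([cv2.resize(b[140:210,265:315],(400,560),interpolation=2),cv2.resize(a[125:185,185:229],(400,560),interpolation=2)]))
go(38,-70,21,np.pi/2+TH)"
```

```text
t 18.2333 jig now [ 37.8 -72.6] [629.3  -5.4  21. ] shift mm [ 2.6  0.2 -0. ] turn 0.001 F jig [ 1.1  -0.49] [ 1.2 -0.3  1.4]
```

View pics/c10.png

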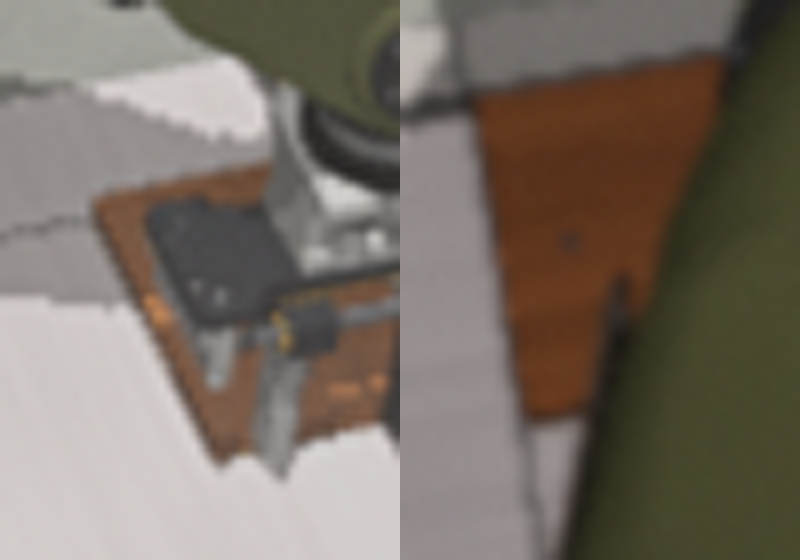

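The line is now right by the board's end in the top view. To avoid the two merging, I'll use the line fitted in the first picture and the wood's edge in hue/blue contrast.

```bash
cat >> h.py <<'E'
def endgap(fn,p,q,n='top',zb=33):
    if n=='top':
        g0=cv2.cvtColor(cv2.imread('pics/top0.png'),6); tc=lambda x,y:(150+x/5-.4,100+y/5-.4)
        L=wline('top',subedge(g0,tc(217,195),tc(270,532),half=3,dark=True),15)
    im=cv2.imread(fn).astype(int); sat=((im[:,:,2]-im[:,:,0])*2).clip(0,255).astype(np.uint8)
    B=wline(n,subedge(sat,p,q,half=3),zb); g=lambda c,v,x:(c+v*((x-tojig(c)[0])/(v@XJ)))@YJ
    print('board-line at far, mid, near:',[round(float(g(B[0],B[1],x)-g(L[0],L[1],x)),2) for x in(93,38,-17)],'ang',np.degrees(np.arctan(B[1][1]/B[1][0])).round(2),'rms',B[2].round(2))
E
python3 -c "
from h import *
tc=lambda x,y:(150+x/5-.4,100+y/5-.4)
c2=lambda x,y:(185+(x-400)/400*44-.5,125+y/560*60-.5)
endgap('pics/top9.png',tc(240,185),tc(266,342))
endgap('pics/top8.png',tc(338,160),tc(366,328))
endgap('pics/top7.png',tc(420,155),tc(450,312))
endgap('pics/top10.png',c2(475,105),c2(527,410))
"
```

```text
board-line at far, mid, near: [-16.64, -16.48, -16.33] ang 10.05 rms 0.49
board-line at far, mid, near: [-76.73, -76.72, -76.71] ang 10.2 rms 0.45
board-line at far, mid, near: [-128.52, -128.68, -128.84] ang 10.38 rms 0.48
board-line at far, mid, near: [-3.45, -3.45, -3.46] ang 10.22 rms 0.39
```

Call:
{"name": "send_rows", "arguments": {"commands": [[[0.0006,0,0],0],[[0.0012,0,0],0],[[0.0018,0,0],0],[[0.0023,0,0],0],[[0.0027,0,0],0],[[0.0031,0,0],0],[[0.0031,0,0],0],[[0.0031,0,0],0]]}}

```text
clock: 18.9
eef_pos: [628.7, -2.4, 21.0]
eef_rot: [3.142, -0.0, 1.75]
wrist_force: [-0.8, -1.8, 2.0]
finger_gap: 50.1
```

```bash
python3 -c "
from h import *
for n in('side','top'): cv2.imwrite('pics/%s11.png'%n,manip.camera(n)[:,:,::-1])
b=cv2.imread('pics/side11.png'); a=cv2.imread('pics/top11.png')
cv2.imwrite('pics/c11.png',np.hstack([cv2.resize(b[140:210,265:315],(400,560),interpolation=2),cv2.resize(a[125:185,185:229],(400,560),interpolation=2)]))
c2=lambda x,y:(185+(x-400)/400*44-.5,125+y/560*60-.5)
endgap('pics/top11.png',c2(450,105),c2(502,410))
go(38,-70,21,np.pi/2+TH)"
```

```text
board-line at far, mid, near: [0.12, -0.27, -0.66] ang 10.62 rms 0.27
t 19.0 jig now [ 37.8 -69.6] [628.7  -2.4  21. ] shift mm [-0.4  0.2 -0. ] turn 0.001 F jig [ 0.23 -1.71] [ 0.5 -1.6  1.2]
```

View pics/c11.png

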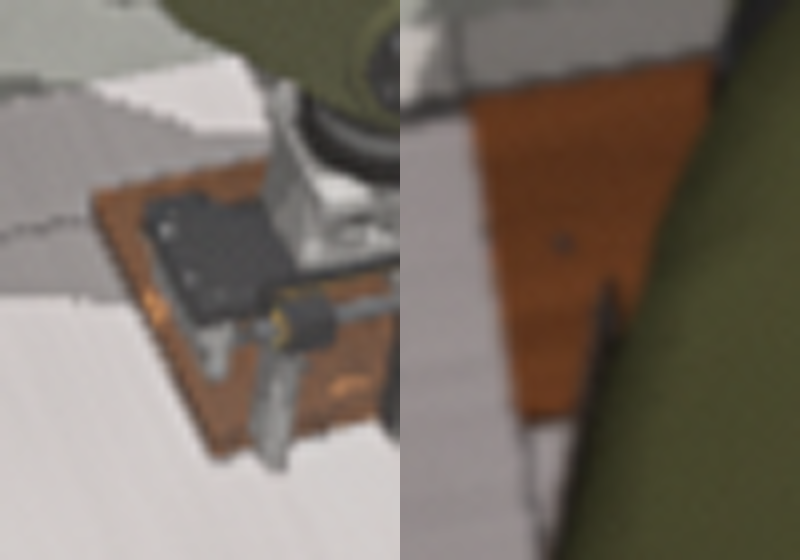

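The board end sits on the line, -0.3 ±0.4 mm by the rays. I'll back away, raise, and look unobstructed.

Call:
{"name": "send_rows", "arguments": {"commands": [[[-0.002,0,0],0],[[-0.006,0,0],0],[[-0.015,0,0],0],[[-0.025,0,-0.01],0],[[-0.035,0,-0.04],0],[[-0.05,0,-0.07],0],[[-0.07,0,-0.1],0],[[-0.1,0,-0.12],0]]}}

```text
clock: 19.67
eef_pos: [647.2, -101.4, 145.2]
eef_rot: [3.138, 0.001, 1.751]
wrist_force: [0.6, 0.0, -0.6]
finger_gap: 49.9
```

Call:
{"name": "send_rows", "arguments": {"commands": [[[-0.03,-0.02,-0.01],0],[[-0.055,-0.05,-0.02],0],[[-0.08,-0.08,-0.03],0],[[-0.1,-0.115,-0.04],0],[[-0.12,-0.15,-0.05],0],[[-0.14,-0.18,-0.06],0],[[-0.16,-0.2,-0.06],0],[[-0.16,-0.2,-0.06],0]]}}

```text
clock: 20.33
eef_pos: [475.3, -298.3, 202.8]
eef_rot: [3.141, 0.002, 1.745]
wrist_force: [0.6, -0.3, -0.4]
finger_gap: 50.0
```

```bash
python3 -c "
from h import *
for n in('side','top'): cv2.imwrite('pics/%s12.png'%n,manip.camera(n)[:,:,::-1])
b=cv2.imread('pics/side12.png'); a=cv2.imread('pics/top12.png')
cv2.imwrite('pics/f12.png',a)
cv2.imwrite('pics/c12.png',np.hstack([cv2.resize(b[135:245,240:340],(400,440),interpolation=2),cv2.resize(a[100:210,165:265],(400,440),interpolation=2)]))
c2=lambda x,y:(185+(x-400)/400*44-.5,125+y/560*60-.5)
endgap('pics/top12.png',c2(450,105),c2(502,410))
go(38,-70,21,np.pi/2+TH)"
```

```text
board-line at far, mid, near: [0.2, -0.03, -0.26] ang 10.45 rms 0.28
t 20.4333 jig now [-162.9 -331. ] [ 477.5 -295.2  201.8] shift mm [261.4 200.3 180.8] turn -0.001 F jig [-0.32  0.28] [-0.4  0.2  0.6]
```

View pics/c12.png

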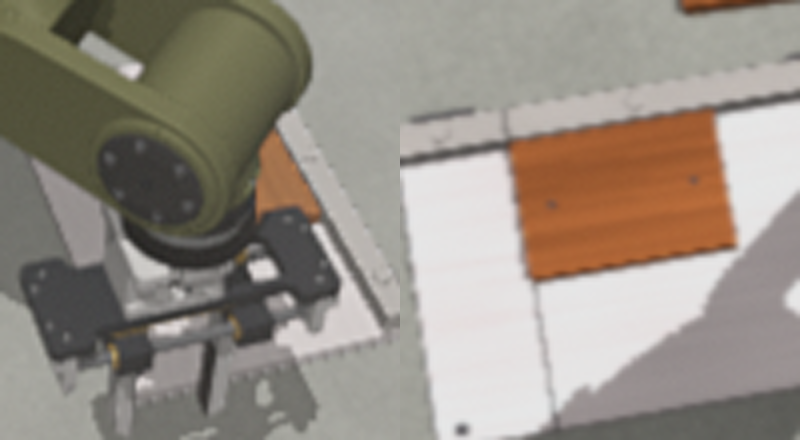

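View pics/f12.png

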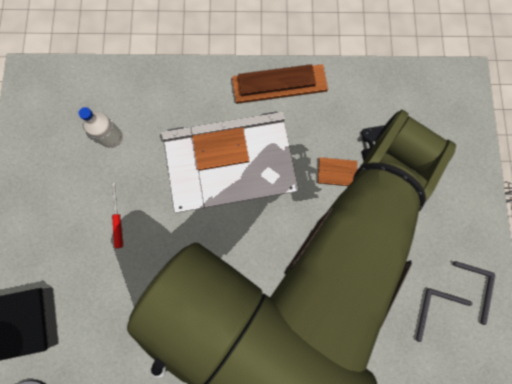

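```bash
python3 -c "
from h import *
im=cv2.imread('pics/top12.png').astype(int); sat=((im[:,:,2]-im[:,:,0])*2).clip(0,255).astype(np.uint8)
c=lambda x,y:(165+(x-400)/4-.4,100+y/4-.4)
for nm,p,q in(('far',c(512,142),c(712,110)),('near',c(532,278),c(735,245)),('right',c(713,112),c(735,243))):
    B=wline('top',subedge(sat,p,q,half=3),33); print(nm,tojig(B[0]).round(2),'ang',np.degrees(np.arctan(B[1][1]/B[1][0])).round(2),'rms',B[2].round(2))
g=cv2.cvtColor(cv2.imread('pics/top12.png'),6)
for nm,p,q,z in(('fence inner top (left part)',c(402,160),c(505,144),15),('right',c(722,108),c(798,95),15),('near bed',c(440,438),c(798,380),15)):
    B=wline('top',subedge(g,p,q,half=3),z); print(nm,tojig(B[0]).round(2),'ang',np.degrees(np.arctan(B[1][1]/B[1][0])).round(2),B[2].round(2))
a=cv2.imread('pics/top12.png'); cv2.imwrite('pics/d12.png',cv2.resize(a[110:180,180:270],None,fx=8,fy=8,interpolation=2))
"
```

```text
far [93.03 17.74] ang -79.81 rms 0.46
near [-17.85  21.41] ang -79.66 rms 0.42
right [ 40.14 -60.19] ang 9.88 rms 0.51
fence inner top (left part) [ 94.12 144.56] ang -79.6 0.27
right [  94.51 -101.74] ang -80.3 0.3
near bed [-129.21   45.06] ang -79.89 2.89
```

View pics/d12.png

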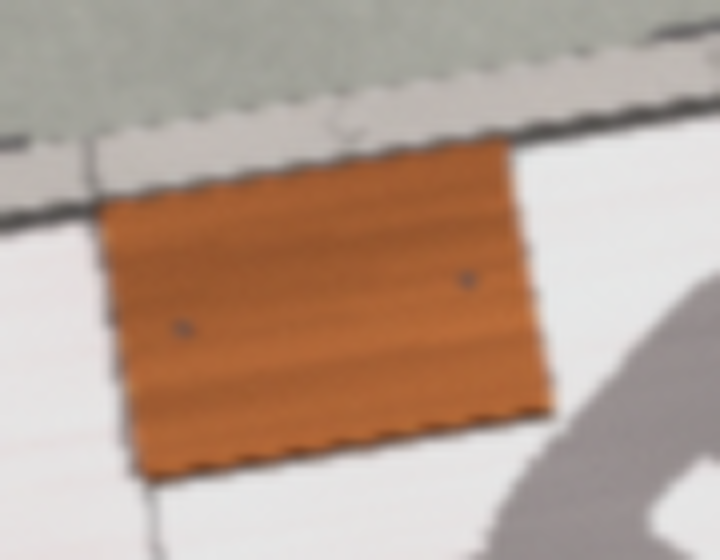

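```bash
python3 -c "
from h import *
tc=lambda x,y:(150+x/5-.4,100+y/5-.4)
for fn,segs in(('top7',[('far',tc(430,150),tc(610,118)),('near',tc(450,315),tc(530,303))]),('top8',[('far',tc(345,158),tc(490,132)),('near',tc(368,331),tc(410,325))]),('top9',[('far',tc(245,178),tc(375,153))])):
  im=cv2.imread('pics/%s.png'%fn).astype(int); sat=((im[:,:,2]-im[:,:,0])*2).clip(0,255).astype(np.uint8)
  for nm,p,q in segs:
    B=wline('top',subedge(sat,p,q,half=3),33); print(fn,nm,tojig(B[0]).round(2),'ang',np.degrees(np.arctan(B[1][1]/B[1][0])).round(2),'rms',B[2].round(2))
"
```

```text
top7 far [ 93.19 -95.94] ang -79.69 rms 0.5
top7 near [-17.31 -57.15] ang -80.78 rms 0.4
top8 far [ 92.65 -24.28] ang -79.62 rms 0.63
top8 near [-17.83   6.46] ang -79.39 rms 0.49
top9 far [92.98 36.86] ang -79.9 rms 0.4
```

The far edge sits at x = 93.0 mm now against 93.2 right after the press, so the board did not drift off the fence. The angle agrees with the fence within 0.15°. Handing in.

```bash
python3 -c "
from h import *
s=manip.read_state(); print(s['clock'],abs(s['qd']).max().round(3),s['wrist_force'].round(1))
print(manip.sign_off())"
```

```text
20.4333 0.043 [-0.4  0.2  0.6]
the job is handed in; nothing more can be done
None
```

The board is pressed home against the fence and its left end is on the scribed line. I handed the job in at about 20.4 s, with the arm clear and touching nothing. No verdict was reported.

**What I did:** I picked the middle-sized board, the one on the jig. The others on the table were about 214×144 and 112×75 mm. With the fingers partly open I pushed its near edge squarely towards the fence, creeping in 0.8 mm steps until the force rose to about 8 N, and held that for about 0.7 s. At that moment the nose was about 128 mm short of the line. I then moved to its right end and slid it left, measuring from the camera as it neared the line. The last step was 3.1 mm, and then I backed away.

**Last checks (unobstructed top view):**

| Check | Measured | Limit |
|---|---|---|
| Left end relative to the line | +0.2 mm at the fence, −0.3 mm at the near edge | ±2.5 mm |
| Long edge parallel to the fence | within about 0.15° (0.003 rad) | 0.0125 rad |
| Far edge position | x = 93.0 mm, against 93.2 mm just after the press | within 2 mm of the fence |

**What disagreed or was not checked:**
- **Line position:** the top and side cameras placed the line about 4 mm apart in absolute terms, which is why I measured the board relative to the line. With about 16 mm left to go, those relative readings differed by roughly 1 mm.
- **Gap to the fence:** a less certain image fit of the fence face put it at about 94.3 mm, which would leave a gap of about 1.3 mm. By feel the board was flush.
- **Bystanders:** the screwdriver and detergent bottle looked unmoved in the last picture. The jar was hidden behind the arm, but the fingers stayed at least 100 mm from it and, on that side, well above its top.

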